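Index a board under the inspection magnifier

ROBOT

A 6-joint arm with a two-finger parallel gripper is mounted at the origin on the work surface. World frame = base frame: x ahead of the robot, y to its left, z up, the work surface at z = 0. Lengths are in m, angles in rad, forces in N, time in s.
With the tool pointing down it reaches from about 0.225 to 0.875 m from the base axis. Payload 3.4 kg.
Tool frame: the origin (TCP) lies where the fingers leave the gripper's body, on its centre line; the fingertips stand 73 mm ahead of it and the grasp point (between the pads) lies 54 mm ahead of it (manip.pinch_z is the distance from the TCP to the grasp point, in m); z points along the fingers, y is the line along which they close (so a half turn about z gives the same grasp; the last joint's range is limited). The gripper opens to 85 mm and grips with 20 to 120 N. Pads are 22 mm wide; open, the fingers measure 114 mm over their backs; the gripper's body (76 mm by 85 mm) begins 54 mm behind the grasp point. The pads swing forward as they close: fully open they stand 13 mm farther back than shut.
Start: joints at [-1.226, 0.276, 1.505, -0, 1.361, -0.121], TCP at [0.258, -0.514, 0.304] pointing down, gripper open.
Joint ranges: [-2.89, 2.89], [-0.75, 2.08], [0.22, 2.7], [-1.18, 4.32], [0.11, 2.71], [-2.7, 2.7]. Speed limits (rad/s): [2.57, 2.57, 3.14, 3.14, 3.14, 3.14].

INTERFACE

Orientations are given as a unit quaternion [w, x, y, z].
In Python, from rig import readout, imaging, manip gives the robot as it stands. The module is installed in compiled form; this text tells all that it offers.
- The arm moves only by the tool servo_tool, never from a script. Its argument "moves" is a list of rows, each an object with "dp": the shift along the tool's x, y, z in units of 0.2 m (1.0 is 0.2 m), a list of three; "delta_rot": the turn, a rotation vector about the tool's x, y, z in units of 0.1 rad (1.0 is 0.1 rad), a list of three; "fingers": the opening, from 0 (shut) to 1 (fully open). In form: [{"dp": [dx, dy, dz], "delta_rot": [wx, wy, wz], "fingers": fingers}, ...]. A call has 1 to 5 rows; each row shifts and turns the commanded pose from where the row before left it, along the tool's axes as they then stand; what a row does not reach is not made up. A row lasts 1/10 s, in which the tool goes at most 50 mm and 8.59 degrees, less where a joint would pass 70% of its speed; a pose out of reach is approached as far as the arm can. A call with a number of a shift or a turn outside -1 to 1 is refused whole. A call with a gripper value outside its range is refused whole. The fingers move at their own pace and stop on an object; "force" is the grip in N (left out, the last holds). Time passes only in rows, so rows that do not move let the fingers close. It gives the time, the measured TCP pose, the force, the opening and the grip force at its end, in the units of the state.
- readout.get_state(): the state, without advancing time (a new reading comes with each control period).
- imaging.get_image(name): name is "side" or "top"; returns (picture, depth): 384x512x3 uint8, red, green, blue; 384x512 float32, m along the optical axis (not along the pixel's ray), 0 where there is no reading.
- imaging.calibration(name): a dict with "intrinsics" (3x3 intrinsics, pixels), "R" (3x3) and "t" (3): a world point X has camera coordinates R X + t. Camera axes: x right, y down, z forward; pixel columns grow to the right and rows downward; lengths in m; the calibration is good to about 2 mm. A picture is of the moment at which its call begins. calibration takes no time and is no camera call.
- manip.sign_off(): hands the job in; it is judged then, once.
The state is a dict: "clock": time; "qpos": joint angles; "qd": joint speeds; "effort": joint torques, N m; "position": TCP position; "ee_rot": TCP orientation; "contact_force": force on the tool from outside, world axes, zero at the start; "moment": the same for the moment, N m; "width": finger opening in m; "gripper_force": force on a finger pad.
Only numpy, scipy, OpenCV 4.12 (cv2) and the standard library are available. Lean on these libraries where they do the work, as an engineer would, in place of code of your own. Each camera call takes 0.05 s, during which the arm holds its last target. There are 200 camera calls.

TASK

At the inspection station, push on the wheel's spokes with a closed fingertip to turn it until the nest that holds the circuit board sits centred over the light pad. Then push the magnifier's arm round in the same way until the lens is centred above that board, and leave both there. Nothing is to be gripped or lifted: do not touch the board itself, and leave everything else on the bench where it stands.

Things in the scene. Friction and masses are not known exactly. Their poses are not given: they have to be found in the camera images.
- station: Fixed inspection station: grey base plate 310 x 300 x 10 mm carrying a four-spoked wheel, a light pad and a magnifier on a swing arm. Origin on the wheel's vertical axis at table height; x, y level, z up; the plate spans x -165..145, y -100..200 in this frame. The wheel's round foot: radius 40, up to 32 high. In the gaps between spokes a finger may go down to the plate outside that foot.
- wheel (a joint): Turn of the wheel about the station's vertical axis, rad, positive anticlockwise from above. At 0 the board's spoke points along the station's +x, away from the light pad; the board is over the pad at +3.1416 or -3.1416, by either way round; stops at +-3.8. Starts within +-1.9. Friction about 2 N at 70 mm from the axis; stays where it is left.
- hub (a point): Top centre of the wheel's hub (radius 26 mm, z = 72 mm), axes turn with the wheel: the board's spoke is its +x. Four aluminium spokes at 90 degrees, 16 wide, z 45 to 59 mm, bare from 26 to 98 mm from the axis. Each ends in a black square nest 44 x 44 mm centred 120 mm from the axis, z 51 to 64; three nests are empty, one holds the board.
- board: Green circuit board 37 x 37 x 4 mm (parts on it to 8 mm) lying in one of the wheel's four nests, 120 mm from the wheel's axis; origin centre of underside, z = 59.5 mm. It turns with the wheel; do not touch it.
- board_centre (a point): Centre of the board's upper face.
- light_pad (a point): Centre of the top of the fixed light pad: black block 44 x 44 mm with a white face, top at z = 35 mm, 120 mm from the wheel's axis along the station's -x (on the robot's side of the wheel). The nests pass 16 mm above it.
- lens_post (a point): Point on the vertical pivot axis of the magnifier's arm, at the arm's mid height z = 120 mm, at station x -40, y +160 mm. Post radius 10 mm, pivot boss radius 14, z 111 to 137.
- lens_arm (a joint): Swing of the magnifier's arm about its post, rad, positive clockwise from above. At 0 it points 20 degrees anticlockwise of the station's +x (away from the robot); parked at 0 to 0.5; rising values swing it right, over the wheel, then towards the robot; the lens is over the light pad at 2.384; stops at -0.05 and 2.85. Friction about 1.4 N at 100 mm; stays where it is left.
- lens_arm_mid (a point): Point in the bare aluminium arm, 100 mm from the post's axis: the arm is 14 mm wide, 12 high (z 114 to 126 mm), bare from 14 to 139 mm from the axis. A fingertip can push it sideways here; wheel, board and cap below stay under z = 73 mm.
- lens_centre (a point): Centre of the magnifier's lens, 179 mm from the post's axis; glass radius 34, white ring outer radius 40, z 114 to 126 mm.
- housing_a: Black plastic tube housing, diameter 48, 110 tall, standing on the table beyond the wheel; origin centre of underside (mm). Loose; leave it alone.
- housing_b: Second black tube housing, the same, standing beyond the wheel, to the left of the first (mm). Loose; leave it alone.
- cap: Small black stepped cap, diameter 40, 28 tall, standing on the station's base plate under the space the magnifier arm swings through; origin centre of underside (mm). Loose; leave it alone.
- tape_roll: Tan tape roll lying flat, outer diameter 90, 20 tall, right of the station; origin centre of underside (mm). Loose; leave it alone.
- cup: Orange plastic cup, diameter 68, 75 tall, right of the station; origin centre of underside (mm). Loose; leave it alone.
- screwdriver: Screwdriver with black handle, 190 long, lying along its x, left of the station; origin at its middle, underside (mm). Loose; leave it alone.
- spare_board: Loose green circuit board 50 x 40 x 5 (parts on it to 10 high) lying on the table left of the station; origin centre of underside (mm). Loose; leave it alone.

How it is judged:
By the outcome, as a careful person would: the job done as asked, in the order asked, and still so for the second after the job is handed in, with the robot touching nothing.
It also fails if it takes over 69 s, if anything falls off the work surface, if the arm or the gripper's body presses on something with over 40 N, if the wrist force passes 120 N, or if a joint passes its speed limit or range.

## Working session

There is one attempt and no reset: what is moved stays moved. The work goes in short steps, Python scripts to look and compute and a tool call to move; the robot and the scene stay as the last step left them, time stands still between calls to the robot, and variables do not carry over. Pictures are saved under pics/ and viewed, at most 10 in all, crops included, and the job is handed in when it is done.

Besides the shell and the picture viewer there is one more tool, called after "Call:" as name(argument=value, ...), one argument or row to a line, values as JSON. servo_tool: Moves the arm, as the interface text tells. Its arguments: {"type":"object","properties":{"moves":{"type":"array"},"force":{"type":"number"}},"required":["moves"]}

```bash
mkdir -p pics; cat > h.py <<'E'
import numpy as np, cv2
from rig import readout, imaging, manip
def grab(n,save=None):
    im,d=imaging.get_image(n)
    if save: cv2.imwrite('pics/'+save,im[:,:,::-1])
    c=imaging.calibration(n); K,R,t=[np.array(c[k]) for k in('intrinsics','R','t')]
    v,u=np.mgrid[:384,:512]
    X=np.stack([(u-K[0,2])/K[0,0]*d,(v-K[1,2])/K[1,1]*d,d],-1)
    W=(X-t)@R  # R^T (X-t)
    W[d==0]=np.nan
    return im,d,W
def pix(n,P):
    c=imaging.calibration(n); K,R,t=[np.array(c[k]) for k in('intrinsics','R','t')]
    q=K@(R@np.array(P)+t); return q[:2]/q[2]
E
python3 - <<'E'
from h import *
for n in('top','side'):
    im,d,W=grab(n,n+'0.png'); np.savez('/tmp/'+n,im=im,W=W)
    c=imaging.calibration(n); print(n,np.round(-np.array(c['R']).T@c['t'],3))
s=readout.get_state(); print(s)
E
```

```text
top [ 0.427 -0.011  0.962]
side [-0.007  0.584  0.761]
{'clock': 0.1, 'qpos': array([-1.22599901e+00,  2.76533340e-01,  1.50601866e+00, -1.53551288e-05,
        1.36066506e+00, -1.20967348e-01]), 'qd': array([-7.48747292e-04, -7.82206289e-04, -1.94942178e-03,  5.80914242e-05,
       -2.86291514e-04,  4.22533299e-04]), 'effort': array([ 1.56874958e-03, -4.17699802e+01, -2.46404904e+01, -1.78743103e-04,
        5.82070483e-03,  1.22300570e-06]), 'position': array([ 0.25812587, -0.51341701,  0.30312036]), 'ee_rot': array([-8.06281872e-04,  9.73004553e-01,  2.30784490e-01, -9.81682931e-05]), 'contact_force': array([ 0.14440691, -0.20030563,  0.52185266]), 'moment': array([-0.02952646,  0.02964176, -0.00297103]), 'gripper_force': 0.0, 'width': 0.08533973921948307}
```

View pics/top0.png

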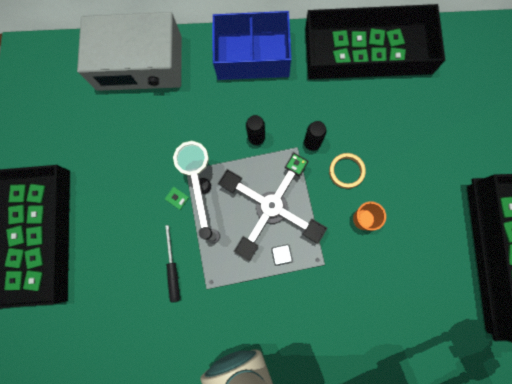

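View pics/side0.png

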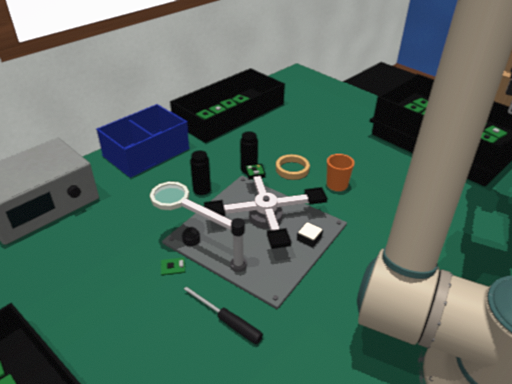

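The top view shows the hub at about (271,205), board nest (297,163), light pad (282,255), post (206,234), lens (191,157), cap (204,186). Housings are at (256,130) and (316,136).

```bash
cat >> h.py <<'E'
def at_z(n,uv,z):
    c=imaging.calibration(n); K,R,t=[np.array(c[k]) for k in('intrinsics','R','t')]
    o=-R.T@t; r=R.T@np.linalg.inv(K)@np.array([uv[0],uv[1],1.]); return o+r*(z-o[2])/r[2]
E
python3 - <<'E'
from h import *
f=np.load('/tmp/top.npz'); W=f['W']; im=f['im'].astype(int)
for n,(u,v) in dict(hub=(271,205),board=(297,163),pad=(282,255),post=(206,232),lens=(191,157),cap=(204,186),ha=(316,129),hb=(256,123),nestL=(230,181),nestR=(314,231),nestB=(246,248)).items():
    print(n,np.round(np.nanmedian(W[v-1:v+2,u-1:u+2].reshape(-1,3),0),4))
def comp(mask,box):
    u0,v0,u1,v1=box; m=np.zeros(mask.shape,bool); m[v0:v1,u0:u1]=mask[v0:v1,u0:u1]
    P=W[m]; P=P[~np.isnan(P[:,0])]
    return m.sum(),(P.min(0)+P.max(0))/2,P.max(0)-P.min(0)
z=W[...,2]
white=im.min(2)>190
v,u=np.where(white[240:272,265:300]); c=cv2.minAreaRect(np.c_[u+265,v+240].astype(np.float32)); print('pad',c,at_z('top',c[0],.035))
print('hub',comp((z>.066)&(z<.08),(255,190,287,220)))
print('post',comp((z>.127)&(z<.15),(195,220,218,245)))
m=(z>.105)&(z<.135); print('lens',comp(m,(165,135,215,178)))
v,u=np.where(m[135:176,165:215]); c=cv2.minEnclosingCircle(np.c_[u+165,v+135].astype(np.int32)); print(c,at_z('top',c[0],.126))
for b in [(212,165,245,197),(299,215,330,246),(230,232,260,263),(282,148,312,178)]:
    m=(z>.057)&(z<.075)&((im.max(2)<90)|(im[...,1]>im[...,0]+20)); q=np.zeros_like(m); q[b[1]:b[3],b[0]:b[2]]=m[b[1]:b[3],b[0]:b[2]]
    vv,uu=np.where(q); c=cv2.minAreaRect(np.c_[uu,vv].astype(np.float32)); print('nest',c,at_z('top',c[0],.064))
E
```

```text
hub [ 0.5542 -0.0173  0.0712]
board [ 0.6571 -0.0845  0.0649]
pad [ 0.4358 -0.0403  0.0339]
post [0.4891 0.1282 0.1369]
lens [0.6659 0.1658 0.1216]
cap [0.6126 0.1499 0.0372]
ha [ 0.7278 -0.1299  0.1084]
hb [0.7476 0.0124 0.1099]
nestL [0.6193 0.0817 0.0585]
nestR [ 0.4901 -0.1183  0.0583]
nestB [0.4542 0.0456 0.0587]
pad ((281.44232177734375, 254.2115478515625), (16.277639389038086, 16.081523895263672), 78.69007110595703) [ 0.43769177 -0.03900651  0.035     ]
hub (np.int64(115), array([ 0.55466762, -0.01714015,  0.07006004]), array([0.04390667, 0.04804119, 0.00806184]))
post (np.int64(132), array([0.49431041, 0.13295152, 0.13342811]), array([0.04042633, 0.0268791 , 0.01256646]))
lens (np.int64(934), array([0.65927754, 0.16799444, 0.12079935]), array([0.08527854, 0.07936956, 0.01618105]))
((190.06422424316406, 158.7431182861328), 17.306734085083008) [0.66029393 0.16714389 0.126     ]
nest ((229.24159240722656, 180.71348571777344), (17.489965438842773, 17.913965225219727), 32.00538635253906) [0.61843391 0.08312818 0.064     ]
nest ((314.23529052734375, 230.94117736816406), (18.521846771240234, 18.521846771240234), 30.963754653930664) [ 0.48979672 -0.11797887  0.064     ]
nest ((245.4264678955078, 248.45587158203125), (17.664352416992188, 18.521846771240234), 30.963754653930664) [0.45302269 0.04661513 0.064     ]
nest ((296.0943603515625, 164.3302001953125), (17.19175910949707, 17.968788146972656), 29.05460548400879) [ 0.65419268 -0.08230426  0.064     ]
```

Consistent geometry: hub (0.554,-0.0176), station yaw 0.182. The wheel is at about -0.755 and needs 2.387 rad clockwise. The lens arm is at about 0.335 and needs 2.05 rad clockwise. I will push the right-hand spoke round past the robot's side.

Call:
servo_tool(
  moves=[
    {"dp": [0.152, -0.082, 0], "delta_rot": [0, 0, 0], "fingers": 0},
    {"dp": [0.152, -0.082, 0], "delta_rot": [0, 0, 0], "fingers": 0},
    {"dp": [0.152, -0.082, 0], "delta_rot": [0, 0, 0], "fingers": 0},
    {"dp": [0.152, -0.082, 0], "delta_rot": [0, 0, 0], "fingers": 0},
    {"dp": [0.152, -0.082, 0], "delta_rot": [0, 0, 0], "fingers": 0},
  ],
)

```text
clock: 0.6
position: [0.3577, -0.3709, 0.3035]
ee_rot: [-0.0, 0.973, 0.231, -0.0]
contact_force: [0.5, -0.2, -0.5]
width: 0.0126
gripper_force: 0.0
```

Call:
servo_tool(
  moves=[
    {"dp": [0.152, -0.082, 0], "delta_rot": [0, 0, 0], "fingers": 0},
    {"dp": [0.152, -0.082, 0], "delta_rot": [0, 0, 0], "fingers": 0},
    {"dp": [0.152, -0.082, 0], "delta_rot": [0, 0, 0], "fingers": 0},
    {"dp": [0.152, -0.082, 0], "delta_rot": [0, 0, 0], "fingers": 0},
    {"dp": [0.152, -0.082, 0], "delta_rot": [0, 0, 0], "fingers": 0},
  ],
)

```text
clock: 1.1
position: [0.4566, -0.2293, 0.3036]
ee_rot: [-0.0, 0.973, 0.231, -0.0]
contact_force: [0.7, -0.5, -0.9]
width: -0.0005
gripper_force: 0.0
```

Call:
servo_tool(
  moves=[
    {"dp": [0.152, -0.082, 0], "delta_rot": [0, 0, 0], "fingers": 0},
    {"dp": [0.152, -0.082, 0], "delta_rot": [0, 0, 0], "fingers": 0},
    {"dp": [0.152, -0.082, 0], "delta_rot": [0, 0, 0], "fingers": 0},
    {"dp": [0.152, -0.082, 0], "delta_rot": [0, 0, 0], "fingers": 0},
    {"dp": [0.152, -0.082, 0], "delta_rot": [0, 0, 0], "fingers": 0},
  ],
)

```text
clock: 1.6
position: [0.5556, -0.0878, 0.3035]
ee_rot: [-0.0, 0.973, 0.231, -0.0]
contact_force: [-0.2, -1.3, -1.1]
width: -0.0002
gripper_force: 0.0
```

Call:
servo_tool(
  moves=[
    {"dp": [0, 0, 0], "delta_rot": [0, 0, -1], "fingers": 0},
    {"dp": [0, 0, 0], "delta_rot": [0, 0, -1], "fingers": 0},
    {"dp": [0, 0, 0], "delta_rot": [0, 0, -1], "fingers": 0},
    {"dp": [0, 0, 0], "delta_rot": [0, 0, -1], "fingers": 0},
    {"dp": [0, 0, 0], "delta_rot": [0, 0, -1], "fingers": 0},
  ],
)

```text
clock: 2.1
position: [0.555, -0.089, 0.3033]
ee_rot: [-0.0, 0.885, 0.466, -0.0]
contact_force: [-0.6, -0.0, 1.2]
width: 0.0001
gripper_force: 0.0
```

Call:
servo_tool(
  moves=[
    {"dp": [0, 0, 0], "delta_rot": [0, 0, -1], "fingers": 0},
    {"dp": [0, 0, 0], "delta_rot": [0, 0, -1], "fingers": 0},
    {"dp": [0, 0, 0], "delta_rot": [0, 0, -1], "fingers": 0},
    {"dp": [0, 0, 0], "delta_rot": [0, 0, -1], "fingers": 0},
    {"dp": [0, 0, 0], "delta_rot": [0, 0, -1], "fingers": 0},
  ],
)

```text
clock: 2.6
position: [0.5549, -0.0891, 0.3034]
ee_rot: [-0.0, 0.742, 0.671, -0.0]
contact_force: [-0.1, -0.2, -0.0]
width: 0.0002
gripper_force: 0.0
```

Call:
servo_tool(
  moves=[
    {"dp": [0, 0, 0], "delta_rot": [0, 0, -1], "fingers": 0},
    {"dp": [0, 0, 0], "delta_rot": [0, 0, -1], "fingers": 0},
    {"dp": [0, 0, 0], "delta_rot": [0, 0, -1], "fingers": 0},
    {"dp": [0, 0, 0], "delta_rot": [0, 0, -1], "fingers": 0},
    {"dp": [0, 0, 0], "delta_rot": [0, 0, -1], "fingers": 0},
  ],
)

```text
clock: 3.1
position: [0.5549, -0.0891, 0.3034]
ee_rot: [-0.001, 0.553, 0.833, -0.0]
contact_force: [-0.4, 1.0, -0.0]
width: 0.0003
gripper_force: 0.0
```

Call:
servo_tool(
  moves=[
    {"dp": [0, 0, 0], "delta_rot": [0, 0, -1], "fingers": 0},
    {"dp": [0, 0, 0], "delta_rot": [0, 0, -1], "fingers": 0},
    {"dp": [0, 0, 0], "delta_rot": [0, 0, -1], "fingers": 0},
    {"dp": [0, 0, 0], "delta_rot": [0, 0, -1], "fingers": 0},
    {"dp": [0, 0, 0], "delta_rot": [0, 0, -1], "fingers": 0},
  ],
)

```text
clock: 3.6
position: [0.5549, -0.0891, 0.3034]
ee_rot: [-0.001, 0.33, 0.944, -0.0]
contact_force: [0.2, -0.8, -0.2]
width: 0.0001
gripper_force: 0.0
```

Call:
servo_tool(
  moves=[
    {"dp": [0, 0, 0], "delta_rot": [0, 0, -1], "fingers": 0},
    {"dp": [0, 0, 0], "delta_rot": [0, 0, -1], "fingers": 0},
    {"dp": [0, 0, 0], "delta_rot": [0, 0, -1], "fingers": 0},
    {"dp": [0, 0, 0], "delta_rot": [0, 0, -1], "fingers": 0},
    {"dp": [0, 0, 0], "delta_rot": [0, 0, -1], "fingers": 0},
  ],
)

```text
clock: 4.1
position: [0.5549, -0.0891, 0.3034]
ee_rot: [-0.001, 0.086, 0.996, 0.0]
contact_force: [1.0, 0.1, -0.5]
width: 0.0001
gripper_force: 0.0
```

Call:
servo_tool(
  moves=[
    {"dp": [0, 0, 0], "delta_rot": [0, 0, -1], "fingers": 0},
    {"dp": [0, 0, 0.1], "delta_rot": [0, 0, -0.72], "fingers": 0},
    {"dp": [0, 0, 0.1], "delta_rot": [0, 0, 0], "fingers": 0},
    {"dp": [0, 0, 0.1], "delta_rot": [0, 0, 0], "fingers": 0},
    {"dp": [0, 0, 0.1], "delta_rot": [0, 0, 0], "fingers": 0},
  ],
)

```text
clock: 4.6
position: [0.5549, -0.0891, 0.2228]
ee_rot: [-0.0, 0.002, 1.0, 0.0]
contact_force: [0.3, -0.2, 0.5]
width: -0.0002
gripper_force: 0.0
```

Call:
servo_tool(
  moves=[
    {"dp": [0, 0, 0.18], "delta_rot": [0, 0, 0], "fingers": 0},
    {"dp": [0, 0, 0.18], "delta_rot": [0, 0, 0], "fingers": 0},
    {"dp": [0, 0, 0.18], "delta_rot": [0, 0, 0], "fingers": 0},
    {"dp": [0, 0, 0], "delta_rot": [0, 0, 0], "fingers": 0},
  ],
)

```text
clock: 5.0
position: [0.5516, -0.0882, 0.1112]
ee_rot: [-0.005, 0.002, 1.0, 0.002]
contact_force: [-0.9, -0.3, 0.0]
width: -0.0
gripper_force: 0.0
```

Call:
servo_tool(
  moves=[
    {"dp": [0.0357, 0.0018, 0], "delta_rot": [0, 0, 1], "fingers": 0},
    {"dp": [0.0357, 0.0018, 0], "delta_rot": [0, 0, 1], "fingers": 0},
    {"dp": [0.0357, 0.0018, 0], "delta_rot": [0, 0, 1], "fingers": 0},
    {"dp": [0.0357, 0.0018, 0], "delta_rot": [0, 0, 1], "fingers": 0},
    {"dp": [0.0357, 0.0018, 0], "delta_rot": [0, 0, 1], "fingers": 0},
  ],
)

```text
clock: 5.5
position: [0.5227, -0.0815, 0.1178]
ee_rot: [0.003, 0.251, 0.968, -0.001]
contact_force: [2.4, -2.3, -1.5]
width: -0.0001
gripper_force: 1.5
```

```bash
python3 - <<'E'
from h import *
im,d,W=grab('top'); im2,_,_=grab('side')
cv2.imwrite('pics/p1.png',np.hstack([cv2.resize(im[120:290,180:350],(400,400)),cv2.resize(im2[120:290,150:320+50],(400,400))])[:,:,::-1])
E
```

```text
(no output)
```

View pics/p1.png

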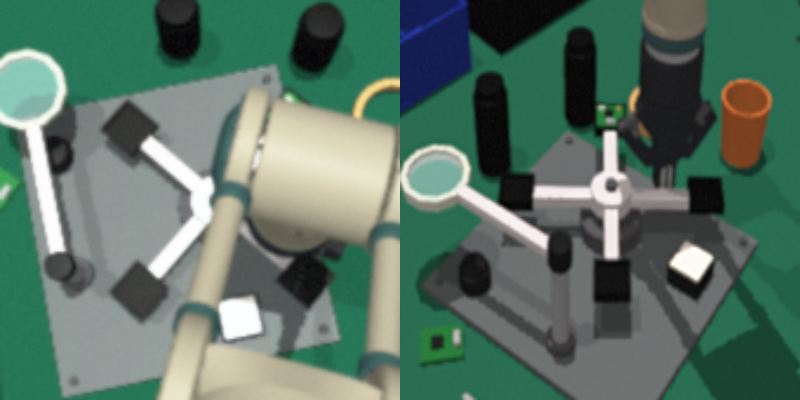

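The finger is in the gap between the board spoke and the right spoke, just touching the right spoke. The wheel has barely moved. I'll continue along the arc.

Call:
servo_tool(
  moves=[
    {"dp": [0.0357, 0.0018, 0], "delta_rot": [0, 0, 1], "fingers": 0},
    {"dp": [0.0357, 0.0018, 0], "delta_rot": [0, 0, 1], "fingers": 0},
    {"dp": [0.0357, 0.0018, 0], "delta_rot": [0, 0, 1], "fingers": 0},
    {"dp": [0.0357, 0.0018, 0], "delta_rot": [0, 0, 1], "fingers": 0},
    {"dp": [0.0357, 0.0018, 0], "delta_rot": [0, 0, 1], "fingers": 0},
  ],
)

```text
clock: 6.1
position: [0.4962, -0.057, 0.1174]
ee_rot: [0.002, 0.482, 0.876, -0.0]
contact_force: [0.5, -4.2, 1.4]
width: 0.0002
gripper_force: 1.5
```

Call:
servo_tool(
  moves=[
    {"dp": [0.0357, 0.0018, 0], "delta_rot": [0, 0, 1], "fingers": 0},
    {"dp": [0.0357, 0.0018, 0], "delta_rot": [0, 0, 1], "fingers": 0},
    {"dp": [0.0357, 0.0018, 0], "delta_rot": [0, 0, 1], "fingers": 0},
    {"dp": [0.0357, 0.0018, 0], "delta_rot": [0, 0, 1], "fingers": 0},
    {"dp": [0.0357, 0.0018, 0], "delta_rot": [0, 0, 1], "fingers": 0},
  ],
)

```text
clock: 6.6
position: [0.4849, -0.023, 0.1173]
ee_rot: [0.001, 0.683, 0.73, -0.0]
contact_force: [-0.4, -3.1, 1.4]
width: 0.0001
gripper_force: 1.5
```

```bash
python3 - <<'E'
from h import *
s=readout.get_state(); p=s['position']-[.554,-.0176,0]; q=s['ee_rot']
print(p,np.hypot(*p[:2]),np.arctan2(p[1],p[0]),2*np.arctan2(q[2],q[1]),s['qpos'],s['contact_force'])
E
```

```text
[-0.06908722 -0.00539766  0.11733549] 0.06929775177308828 -3.0636228609009306 1.636748627902935 [-1.89983915e-01  3.29215450e-01  1.96292709e+00 -1.88059193e-03
  8.47309881e-01 -2.54692769e-01] [-0.37921972 -3.07122708  1.41628781]
```

Call:
servo_tool(
  moves=[
    {"dp": [0.0357, 0.0018, 0], "delta_rot": [0, 0, 1], "fingers": 0},
    {"dp": [0.0357, 0.0018, 0], "delta_rot": [0, 0, 1], "fingers": 0},
    {"dp": [0.0357, 0.0018, 0], "delta_rot": [0, 0, 1], "fingers": 0},
    {"dp": [0.0357, 0.0018, 0], "delta_rot": [0, 0, 1], "fingers": 0},
    {"dp": [0.0357, 0.0018, 0], "delta_rot": [0, 0, 1], "fingers": 0},
  ],
)

```text
clock: 7.1
position: [0.4915, 0.0119, 0.1173]
ee_rot: [0.001, 0.843, 0.538, 0.0]
contact_force: [0.2, -3.6, 1.2]
width: -0.0001
gripper_force: 1.3
```

Call:
servo_tool(
  moves=[
    {"dp": [0.0357, 0.0018, 0], "delta_rot": [0, 0, 1], "fingers": 0},
    {"dp": [0.0357, 0.0018, 0], "delta_rot": [0, 0, 1], "fingers": 0},
    {"dp": [0.0357, 0.0018, 0], "delta_rot": [0, 0, 1], "fingers": 0},
    {"dp": [0.0179, 0.0005, 0], "delta_rot": [0, 0, 0.5], "fingers": 0},
    {"dp": [0, 0, 0], "delta_rot": [0, 0, 0], "fingers": 0},
  ],
)

```text
clock: 7.6
position: [0.5058, 0.033, 0.1169]
ee_rot: [0.0, 0.923, 0.385, 0.001]
contact_force: [-0.1, 0.0, 0.5]
width: 0.0001
gripper_force: 0.0
```

```bash
python3 - <<'E'
from h import *
s=readout.get_state(); p=s['position']-[.554,-.0176,0]
print(np.hypot(*p[:2]),np.arctan2(p[1],p[0]))
im,d,W=grab('top'); im2,d2,W2=grab('side'); np.savez('/tmp/a',im=im,W=W,im2=im2,W2=W2)
cv2.imwrite('pics/p2.png',np.hstack([cv2.resize(im[120:290,180:350],(400,400)),cv2.resize(im2[140:310,150:320],(400,400))])[:,:,::-1])
E
```

```text
0.06988700243708859 2.332720500550111
```

View pics/p2.png

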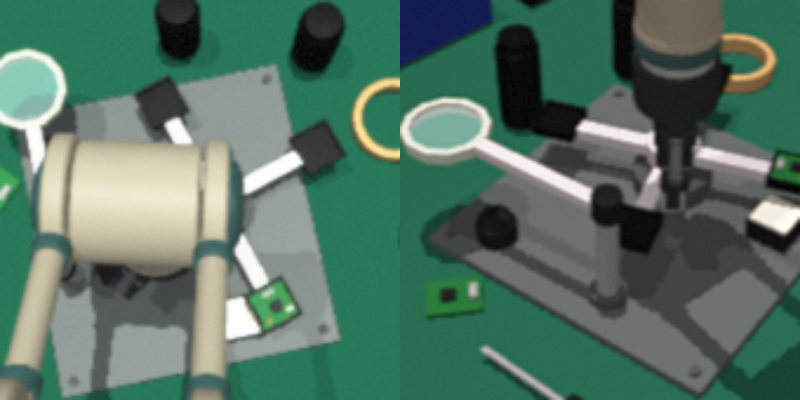

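The board nest is near the pad's right edge (top full-image ~(296,249)), and the other nests are at (315,182) and (249,164). Next I measure the wheel angle from the nests.

```bash
cat >> h.py <<'E'
HUB=np.array([.5539,-.0176]); YAW=.182; POST=np.array([.4856,.1325])
def nests(im,W,n='top'):
    im=im.astype(int); z=W[...,2]; r=np.hypot(W[...,0]-HUB[0],W[...,1]-HUB[1])
    m=(z>.055)&(z<.076)&(r>.09)&(r<.15)&((im.max(2)<90)|(im[...,1]>im[...,0]+20))
    k,l,st,c=cv2.connectedComponentsWithStats(m.astype(np.uint8))
    for i in range(1,k):
        if st[i,4]>120:
            vv,uu=np.where(l==i); q=cv2.minAreaRect(np.c_[uu,vv].astype(np.float32)); p=at_z(n,q[0],.064)[:2]-HUB
            print('nest',np.round(q[0],1),np.round(q[1],1),'r %.4f ang %.4f'%(np.hypot(*p),np.arctan2(p[1],p[0])),'wheel(mod pi/2) %.3f'%((np.arctan2(p[1],p[0])-YAW+np.pi/4)%(np.pi/2)-np.pi/4))
E
python3 - <<'E'
from h import *
f=np.load('/tmp/a.npz'); nests(f['im'],f['W'])
f=np.load('/tmp/top.npz'); nests(f['im'],f['W'])
E
```

```text
nest [247.8 163.4] [18.  17.7] r 0.1197 ang 0.4698 wheel(mod pi/2) 0.288
nest [314.1 182. ] [18.2 18. ] r 0.1195 ang -1.0975 wheel(mod pi/2) 0.291
nest [295.2 249.5] [18.6 18.4] r 0.1191 ang -2.6764 wheel(mod pi/2) 0.283
nest [296.1 164.3] [17.2 18. ] r 0.1194 ang -0.5730 wheel(mod pi/2) -0.755
nest [229.2 180.8] [17.7 18. ] r 0.1196 ang 1.0033 wheel(mod pi/2) -0.749
nest [314.2 231. ] [18.6 18.6] r 0.1190 ang -2.1400 wheel(mod pi/2) -0.751
nest [245.4 248.5] [17.7 18.5] r 0.1196 ang 2.5747 wheel(mod pi/2) -0.749
```

Call:
servo_tool(
  moves=[
    {"dp": [0.0179, 0.0005, 0], "delta_rot": [0, 0, 0.5], "fingers": 0},
    {"dp": [0.0179, 0.0005, 0], "delta_rot": [0, 0, 0.5], "fingers": 0},
    {"dp": [0.0179, 0.0005, 0], "delta_rot": [0, 0, 0.5], "fingers": 0},
    {"dp": [0.0179, 0.0005, 0], "delta_rot": [0, 0, 0.5], "fingers": 0},
    {"dp": [0.0179, 0.0005, 0], "delta_rot": [0, 0, 0.5], "fingers": 0},
  ],
)

```text
clock: 8.2
position: [0.5182, 0.0434, 0.1162]
ee_rot: [0.0, 0.964, 0.266, -0.001]
contact_force: [-2.2, -2.0, 1.7]
width: -0.0002
gripper_force: 1.2
```

Call:
servo_tool(
  moves=[
    {"dp": [0, 0, 0], "delta_rot": [0, 0, 0], "fingers": 0},
  ],
)

```text
clock: 8.3
position: [0.5189, 0.0437, 0.1161]
ee_rot: [-0.0, 0.964, 0.266, -0.0]
contact_force: [-0.8, -0.8, -0.1]
width: 0.0
gripper_force: 0.3
```

```bash
python3 - <<'E'
from h import *
s=readout.get_state(); p=s['position']-[.554,-.0176,0]
print(np.hypot(*p[:2]),np.arctan2(p[1],p[0]))
im,d,W=grab('top'); nests(im,W)
f=np.load('/tmp/top.npz'); W=f['W']; im=f['im'].astype(int)
m=(abs(W[...,2]-.010)<.006)&(np.ptp(im,2) <25)&(im.max(2)>60); m[:,:170]=0;m[:140]=0;m[300:]=0;m[:,335:]=0
k,l,st,c=cv2.connectedComponentsWithStats(m.astype(np.uint8)); m=l==1+st[1:,4].argmax()
v,u=np.where(m); P=np.array([at_z('top',q,.010)[:2] for q in np.c_[u,v]])
q=cv2.minAreaRect((P*1000).astype(np.float32)); print(q)
b=cv2.boxPoints(q)/1000; print(b)
E
```

```text
0.07061534122919555 2.0912000029609166
nest [258.1 159.4] [18.  17.7] r 0.1196 ang 0.2401 wheel(mod pi/2) 0.058
nest [318.4 192.5] [18.4 18.7] r 0.1189 ang -1.3297 wheel(mod pi/2) 0.059
nest [284.6 254. ] [18.7 18.2] r 0.1195 ang -2.9049 wheel(mod pi/2) 0.055Traceback (most recent call last):
  File "<stdin>", line 8, in <module>
  File "h.py", line 16, in at_z
    c=imaging.calibration(n); K,R,t=[np.array(c[k]) for k in('intrinsics','R','t')]
ValueError: time passes only in moves, steps and waits
```

```bash
python3 - <<'E'
from h import *
f=np.load('/tmp/top.npz'); W=f['W']; im=f['im'].astype(int)
m=(abs(W[...,2]-.010)<.008)&(np.ptp(im,2) <25)&(im.max(2)>60); m[:,:170]=0;m[:140]=0;m[300:]=0;m[:,335:]=0
k,l,st,c=cv2.connectedComponentsWithStats(m.astype(np.uint8)); m=l==1+st[1:,4].argmax()
v,u=np.where(m); q=cv2.minAreaRect(np.c_[u,v].astype(np.float32)); print(q)
B=np.array([at_z('top',x,.010)[:2] for x in cv2.boxPoints(q)]); print(B)
c,s=np.cos(YAW),np.sin(YAW); print((B-HUB)@np.array([[c,-s],[s,c]]))
for i in range(4):
    d=B[(i+1)%4]-B[i]; print(np.hypot(*d), (np.arctan2(d[1],d[0])+np.pi/4)%(np.pi/2)-np.pi/4)
E
```

```text
((252.99209594726562, 217.68344116210938), (120.10414123535156, 119.81468200683594), 78.43986511230469)
[[ 0.66049007  0.21227016]
 [ 0.71486631 -0.09802328]
 [ 0.41012451 -0.14334895]
 [ 0.35918814  0.14893544]]
[[ 0.14643538  0.20678107]
 [ 0.14375137 -0.10822939]
 [-0.16416102 -0.09764912]
 [-0.16135353  0.19902713]]
0.3150218961050081 0.17347981910527488
0.3080941115179661 0.14765222258208333
0.2966895368877056 0.17253715231650713
0.3078865690883333 0.20718707179290086
```

Call:
servo_tool(
  moves=[
    {"dp": [0.0072, 0, 0], "delta_rot": [0, 0, 0.2], "fingers": 0},
    {"dp": [0.0072, 0, 0], "delta_rot": [0, 0, 0.2], "fingers": 0},
    {"dp": [0.005, 0, 0], "delta_rot": [0, 0, 0.1], "fingers": 0},
    {"dp": [0, 0, 0], "delta_rot": [0, 0, 0], "fingers": 0},
    {"dp": [0, 0, 0], "delta_rot": [0, 0, 0], "fingers": 0},
  ],
)

```text
clock: 8.85
position: [0.5224, 0.0457, 0.1159]
ee_rot: [0.0, 0.97, 0.242, 0.0]
contact_force: [-1.2, -1.4, 1.0]
width: 0.0002
gripper_force: 0.8
```

```bash
python3 - <<'E'
from h import *
im,d,W=grab('top'); nests(im,W)
E
```

```text
nest [260.6 158.8] [18.1 17.8] r 0.1196 ang 0.1863 wheel(mod pi/2) 0.004
nest [319.1 195.1] [18.7 18.7] r 0.1188 ang -1.3858 wheel(mod pi/2) 0.003
nest [281.7 254.7] [18.4 18.4] r 0.1197 ang -2.9645 wheel(mod pi/2) -0.005
```

The wheel is at target, with mean residual about 0.001 rad. Back off, lift, and rotate for the lens arm.

Call:
servo_tool(
  moves=[
    {"dp": [-0.04, 0, 0], "delta_rot": [0, 0, 0], "fingers": 0},
    {"dp": [-0.04, 0, 0], "delta_rot": [0, 0, 0], "fingers": 0},
    {"dp": [0, 0, -0.19], "delta_rot": [0, 0, 0], "fingers": 0},
    {"dp": [0, 0, -0.19], "delta_rot": [0, 0, 0], "fingers": 0},
    {"dp": [0, 0, -0.22], "delta_rot": [0, 0, 0], "fingers": 0},
  ],
)

```text
clock: 9.4
position: [0.5069, 0.038, 0.2363]
ee_rot: [-0.0, 0.97, 0.241, -0.001]
contact_force: [-0.2, -0.4, -0.2]
width: 0.0002
gripper_force: 0.0
```

Call:
servo_tool(
  moves=[
    {"dp": [0, 0, 0], "delta_rot": [0, 0, -1], "fingers": 0},
    {"dp": [0, 0, 0], "delta_rot": [0, 0, -1], "fingers": 0},
    {"dp": [0, 0, 0], "delta_rot": [0, 0, -1], "fingers": 0},
    {"dp": [0, 0, 0], "delta_rot": [0, 0, -1], "fingers": 0},
    {"dp": [0, 0, 0], "delta_rot": [0, 0, -1], "fingers": 0},
  ],
)

```text
clock: 9.9
position: [0.5076, 0.038, 0.2358]
ee_rot: [-0.0, 0.88, 0.476, 0.0]
contact_force: [-0.5, -1.1, 0.2]
width: 0.0004
gripper_force: 0.0
```

Call:
servo_tool(
  moves=[
    {"dp": [0, 0, 0], "delta_rot": [0, 0, -1], "fingers": 0},
    {"dp": [0, 0, 0], "delta_rot": [0, 0, -1], "fingers": 0},
    {"dp": [0, 0, 0], "delta_rot": [0, 0, -1], "fingers": 0},
    {"dp": [0, 0, 0], "delta_rot": [0, 0, -1], "fingers": 0},
    {"dp": [0, 0, 0], "delta_rot": [0, 0, -1], "fingers": 0},
  ],
)

```text
clock: 10.4
position: [0.5076, 0.038, 0.2358]
ee_rot: [-0.0, 0.735, 0.679, 0.0]
contact_force: [0.8, 0.2, 0.2]
width: 0.0
gripper_force: 0.0
```

Call:
servo_tool(
  moves=[
    {"dp": [0, 0, 0], "delta_rot": [0, 0, -1], "fingers": 0},
    {"dp": [0, 0, 0], "delta_rot": [0, 0, -1], "fingers": 0},
    {"dp": [0, 0, 0], "delta_rot": [0, 0, -1], "fingers": 0},
    {"dp": [0, 0, 0], "delta_rot": [0, 0, -1], "fingers": 0},
    {"dp": [0, 0, 0], "delta_rot": [0, 0, -1], "fingers": 0},
  ],
)

```text
clock: 10.9
position: [0.5076, 0.038, 0.2357]
ee_rot: [-0.0, 0.544, 0.839, 0.0]
contact_force: [0.1, 0.3, -0.4]
width: 0.0005
gripper_force: 0.0
```

Call:
servo_tool(
  moves=[
    {"dp": [0, 0, 0], "delta_rot": [0, 0, -1], "fingers": 0},
    {"dp": [0, 0, 0], "delta_rot": [0, 0, -0.4], "fingers": 0},
    {"dp": [0, 0, 0], "delta_rot": [0, 0, 0], "fingers": 0},
  ],
)

```text
clock: 11.2
position: [0.5076, 0.038, 0.2358]
ee_rot: [-0.0, 0.486, 0.874, 0.0]
contact_force: [-0.1, 0.0, 0.7]
width: -0.0001
gripper_force: 0.0
```

```bash
python3 - <<'E'
from h import *
s=readout.get_state(); q=s['ee_rot']; y=2*np.arctan2(q[2],q[1]); print(s['position'],y,s['qpos'])
t=np.array([.5706,.1853,.178])-s['position']; ex=np.array([np.cos(y),np.sin(y)]); ey=np.array([np.sin(y),-np.cos(y)])
print('units',t[:2]@ex/.2,t[:2]@ey/.2,-t[2]/.2)
im,d,W=grab('top'); nests(im,W)
E
```

```text
[0.50761785 0.03804783 0.23575044] 2.1273999745452827 [-6.20329396e-02  2.27162615e-01  1.75204295e+00  1.62329593e-04
  1.16243058e+00 -6.18701053e-01]
units 0.4587563289304457 0.6563470321514867 0.28875219563095744
nest [319.3 195.1] [18.7 18.4] r 0.1191 ang -1.3858 wheel(mod pi/2) 0.003
nest [281.8 254.4] [18.8 18.2] r 0.1190 ang -2.9614 wheel(mod pi/2) -0.002
```

Call:
servo_tool(
  moves=[
    {"dp": [0.115, 0.164, 0], "delta_rot": [0, 0, 0], "fingers": 0},
    {"dp": [0.115, 0.164, 0], "delta_rot": [0, 0, 0], "fingers": 0},
    {"dp": [0.115, 0.164, 0], "delta_rot": [0, 0, 0], "fingers": 0},
    {"dp": [0.115, 0.164, 0], "delta_rot": [0, 0, 0], "fingers": 0},
    {"dp": [0, 0, 0], "delta_rot": [0, 0, 0], "fingers": 0},
  ],
)

```text
clock: 11.75
position: [0.5726, 0.1897, 0.2356]
ee_rot: [0.0, 0.484, 0.875, 0.002]
contact_force: [-0.8, -1.3, -0.2]
width: 0.0002
gripper_force: 0.0
```

Call:
servo_tool(
  moves=[
    {"dp": [0, 0, 0.1], "delta_rot": [0, 0, 0], "fingers": 0},
    {"dp": [0, 0, 0.1], "delta_rot": [0, 0, 0], "fingers": 0},
    {"dp": [0, 0, 0.09], "delta_rot": [0, 0, 0], "fingers": 0},
    {"dp": [0, 0, 0], "delta_rot": [0, 0, 0], "fingers": 0},
  ],
)

```text
clock: 12.15
position: [0.5688, 0.1846, 0.1753]
ee_rot: [-0.002, 0.486, 0.874, -0.002]
contact_force: [0.4, -0.8, -0.7]
width: 0.0
gripper_force: 0.0
```

Call:
servo_tool(
  moves=[
    {"dp": [-0.05, -0.0025, 0], "delta_rot": [0, 0, 1], "fingers": 0},
    {"dp": [-0.05, -0.0025, 0], "delta_rot": [0, 0, 1], "fingers": 0},
    {"dp": [-0.05, -0.0025, 0], "delta_rot": [0, 0, 1], "fingers": 0},
    {"dp": [-0.05, -0.0025, 0], "delta_rot": [0, 0, 1], "fingers": 0},
    {"dp": [-0.05, -0.0025, 0], "delta_rot": [0, 0, 1], "fingers": 0},
  ],
)

```text
clock: 12.65
position: [0.5862, 0.1382, 0.1788]
ee_rot: [-0.0, 0.689, 0.725, 0.001]
contact_force: [-1.1, 2.9, -1.5]
width: -0.0
gripper_force: 1.0
```

```bash
python3 - <<'E'
from h import *
s=readout.get_state(); p=s['position'][:2]-POST; print(s['position'],np.hypot(*p),np.arctan2(p[1],p[0]))
im,d,W=grab('top'); im2,_,_=grab('side')
cv2.imwrite('pics/p3.png',np.hstack([cv2.resize(im[120:290,160:330],(400,400)),cv2.resize(im2[120:290,140:310],(400,400))])[:,:,::-1])
E
```

```text
[0.58616568 0.13824963 0.17878243] 0.10072990274871427 0.0571107327992196
```

View pics/p3.png

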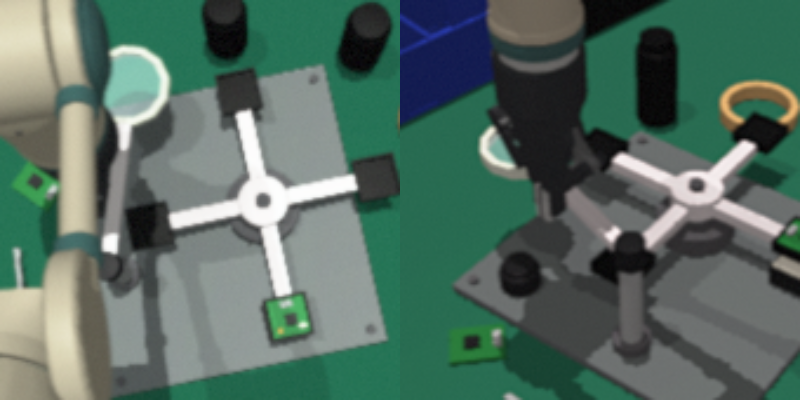

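The finger is on the arm's left side at mid-arm and the lens has begun to swing (crop (135,85)). The board sits over the pad at crop (288,317). Continue.

Call:
servo_tool(
  moves=[
    {"dp": [-0.05, -0.0025, 0], "delta_rot": [0, 0, 1], "fingers": 0},
    {"dp": [-0.05, -0.0025, 0], "delta_rot": [0, 0, 1], "fingers": 0},
    {"dp": [-0.05, -0.0025, 0], "delta_rot": [0, 0, 1], "fingers": 0},
    {"dp": [-0.05, -0.0025, 0], "delta_rot": [0, 0, 1], "fingers": 0},
    {"dp": [-0.05, -0.0025, 0], "delta_rot": [0, 0, 1], "fingers": 0},
  ],
)

```text
clock: 13.25
position: [0.5769, 0.0901, 0.1788]
ee_rot: [0.0, 0.846, 0.533, 0.001]
contact_force: [0.9, 1.1, -0.0]
width: 0.0
gripper_force: 1.0
```

Call:
servo_tool(
  moves=[
    {"dp": [-0.05, -0.0025, 0], "delta_rot": [0, 0, 1], "fingers": 0},
    {"dp": [-0.05, -0.0025, 0], "delta_rot": [0, 0, 1], "fingers": 0},
    {"dp": [-0.05, -0.0025, 0], "delta_rot": [0, 0, 1], "fingers": 0},
    {"dp": [-0.05, -0.0025, 0], "delta_rot": [0, 0, 1], "fingers": 0},
    {"dp": [-0.05, -0.0025, 0], "delta_rot": [0, 0, 1], "fingers": 0},
  ],
)

```text
clock: 13.75
position: [0.5452, 0.052, 0.1789]
ee_rot: [-0.0, 0.952, 0.308, 0.002]
contact_force: [0.1, 1.0, -0.1]
width: -0.0003
gripper_force: 1.0
```

Call:
servo_tool(
  moves=[
    {"dp": [-0.05, -0.0025, 0], "delta_rot": [0, 0, 1], "fingers": 0},
    {"dp": [-0.05, -0.0025, 0], "delta_rot": [0, 0, 1], "fingers": 0},
    {"dp": [-0.05, -0.0025, 0], "delta_rot": [0, 0, 1], "fingers": 0},
    {"dp": [-0.025, -0.001, 0], "delta_rot": [0, 0, 0.5], "fingers": 0},
    {"dp": [0, 0, 0], "delta_rot": [0, 0, 0], "fingers": 0},
  ],
)

```text
clock: 14.25
position: [0.513, 0.0364, 0.1788]
ee_rot: [0.0, 0.99, 0.139, 0.001]
contact_force: [0.4, 0.4, 0.3]
width: -0.0003
gripper_force: 0.0
```

```bash
cat >> h.py <<'E'
def lens(im,W):
    im=im.astype(int)
    r=np.hypot(W[...,0]-POST[0],W[...,1]-POST[1]); m=(W[...,2]>.105)&(W[...,2]<.135)&(r>.134)&(r<.23)
    m&=(im.min(2)>150)|(im[...,1]-im[...,0]>15)
    k,l,st,c=cv2.connectedComponentsWithStats(m.astype(np.uint8)); i=1+st[1:,4].argmax()
    vv,uu=np.where(l==i); q=cv2.minEnclosingCircle(np.c_[uu,vv].astype(np.int32)); p=at_z('top',q[0],.126)[:2]
    d=p-POST; print('lens',q,st[i,4],p,np.hypot(*d),np.arctan2(d[1],d[0]))
E
python3 - <<'E'
from h import *
s=readout.get_state(); p=s['position'][:2]-POST; print(s['position'],np.hypot(*p),np.arctan2(p[1],p[0]))
im,d,W=grab('top'); im2,_,_=grab('side')
cv2.imwrite('pics/p4.png',np.hstack([cv2.resize(im[120:290,180:350],(400,400)),cv2.resize(im2[140:310,170:340],(400,400))])[:,:,::-1])
np.savez('/tmp/b',im=im,W=W); lens(im,W); nests(im,W)
E
```

```text
[0.51300023 0.03640356 0.17878543] 0.09992646381909327 -1.2930344806094805
lens ((284.7585144042969, 226.1394500732422), 17.656579971313477) 767 [ 0.49792818 -0.04594059] 0.1788659498597377 -1.5018174932424309
nest [260.4 157.5] [15.8 17.5] r 0.1228 ang 0.1857 wheel(mod pi/2) 0.004
nest [319.2 194.9] [18.4 18.4] r 0.1191 ang -1.3833 wheel(mod pi/2) 0.006
nest [282.  254.4] [18.8 17.8] r 0.1190 ang -2.9575 wheel(mod pi/2) 0.002
```

View pics/p4.png

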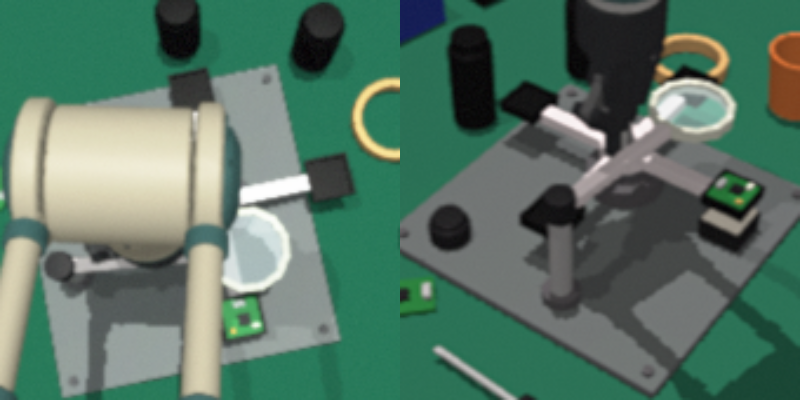

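The lens at top pixel (285,226) is at angle -1.502 and the target is about -1.85. The wheel is undisturbed. Slowing down now.

Call:
servo_tool(
  moves=[
    {"dp": [-0.03, -0.001, 0], "delta_rot": [0, 0, 0.6], "fingers": 0},
    {"dp": [-0.03, -0.001, 0], "delta_rot": [0, 0, 0.6], "fingers": 0},
    {"dp": [-0.03, -0.001, 0], "delta_rot": [0, 0, 0.6], "fingers": 0},
    {"dp": [-0.03, -0.001, 0], "delta_rot": [0, 0, 0.6], "fingers": 0},
    {"dp": [-0.03, -0.001, 0], "delta_rot": [0, 0, 0.6], "fingers": 0},
  ],
)

```text
clock: 14.85
position: [0.485, 0.0328, 0.1785]
ee_rot: [0.0, 1.0, -0.012, 0.002]
contact_force: [1.7, 0.3, 0.3]
width: 0.0002
gripper_force: 0.9
```

Call:
servo_tool(
  moves=[
    {"dp": [0, 0, 0], "delta_rot": [0, 0, 0], "fingers": 0},
    {"dp": [0, 0, 0], "delta_rot": [0, 0, 0], "fingers": 0},
  ],
)

```text
clock: 15.05
position: [0.4839, 0.0327, 0.178]
ee_rot: [0.0, 1.0, -0.01, 0.0]
contact_force: [-0.2, -0.0, 0.3]
width: 0.0001
gripper_force: 0.0
```

```bash
python3 - <<'E'
from h import *
s=readout.get_state(); p=s['position'][:2]-POST; print(s['position'],np.hypot(*p),np.arctan2(p[1],p[0]))
im,d,W=grab('top'); lens(im,W); nests(im,W)
E
```

```text
[0.48385435 0.03273153 0.17801449] 0.09978373928153876 -1.5882915482642714
lens ((284.0, 250.0), 18.027854919433594) 643 [ 0.44561302 -0.04222305] 0.1792403445189787 -1.7957809756835141
nest [260.6 158.7] [17.7 17.8] r 0.1198 ang 0.1858 wheel(mod pi/2) 0.004
nest [319.2 194.9] [18.4 18.4] r 0.1191 ang -1.3833 wheel(mod pi/2) 0.006
```

Call:
servo_tool(
  moves=[
    {"dp": [-0.01, 0, 0], "delta_rot": [0, 0, 0.2], "fingers": 0},
    {"dp": [-0.01, 0, 0], "delta_rot": [0, 0, 0.2], "fingers": 0},
    {"dp": [-0.01, 0, 0], "delta_rot": [0, 0, 0.2], "fingers": 0},
    {"dp": [0, 0, 0], "delta_rot": [0, 0, 0], "fingers": 0},
    {"dp": [0, 0, 0], "delta_rot": [0, 0, 0], "fingers": 0},
  ],
)

```text
clock: 15.6
position: [0.4774, 0.033, 0.1779]
ee_rot: [-0.0, 0.999, -0.041, -0.0]
contact_force: [0.6, -0.4, 0.5]
width: -0.0001
gripper_force: 0.3
```

```bash
python3 - <<'E'
from h import *
s=readout.get_state(); p=s['position'][:2]-POST; print(np.hypot(*p),np.arctan2(p[1],p[0]))
im,d,W=grab('top'); lens(im,W); nests(im,W)
E
```

```text
0.09978669781306458 -1.652603105669882
lens ((283.0, 255.0), 18.110870361328125) 601 [ 0.43484928 -0.03961388] 0.17944030511683798 -1.8575374146497794
nest [260.7 158.8] [17.8 17.8] r 0.1195 ang 0.1858 wheel(mod pi/2) 0.004
nest [319.3 195. ] [18.4 18.7] r 0.1192 ang -1.3841 wheel(mod pi/2) 0.005
```

Call:
servo_tool(
  moves=[
    {"dp": [0.04, 0, 0], "delta_rot": [0, 0, 0], "fingers": 0},
    {"dp": [0.04, 0, 0], "delta_rot": [0, 0, 0], "fingers": 0},
    {"dp": [0, 0, -0.2], "delta_rot": [0, 0, 0], "fingers": 0},
    {"dp": [0, 0, -0.2], "delta_rot": [0, 0, 0], "fingers": 0},
    {"dp": [0, 0, -0.1], "delta_rot": [0, 0, 0], "fingers": 0},
  ],
)

```text
clock: 16.15
position: [0.4955, 0.0314, 0.281]
ee_rot: [0.0, 0.999, -0.041, 0.002]
contact_force: [0.6, -0.1, -0.4]
width: -0.0002
gripper_force: 0.0
```

Call:
servo_tool(
  moves=[
    {"dp": [0, -0.2, 0], "delta_rot": [0, 0, 0], "fingers": 0},
    {"dp": [0, -0.2, 0], "delta_rot": [0, 0, 0], "fingers": 0},
    {"dp": [0, -0.2, 0], "delta_rot": [0, 0, 0], "fingers": 0},
    {"dp": [0, -0.2, 0], "delta_rot": [0, 0, 0], "fingers": 0},
    {"dp": [0, -0.2, 0], "delta_rot": [0, 0, 0], "fingers": 0},
  ],
)

```text
clock: 16.65
position: [0.5106, 0.2326, 0.2778]
ee_rot: [0.0, 0.999, -0.041, 0.0]
contact_force: [0.7, -0.4, 1.3]
width: 0.0001
gripper_force: 0.0
```

```bash
python3 - <<'E'
from h import *
im,d,W=grab('top'); im2,_,_=grab('side'); lens(im,W); nests(im,W)
cv2.imwrite('pics/p5.png',np.hstack([cv2.resize(im[120:290,180:350],(400,400)),cv2.resize(im2[140:310,170:340],(400,400))])[:,:,::-1])
E
```

```text
lens ((281.25, 255.0), 19.014896392822266) 1040 [ 0.43494892 -0.0357826 ] 0.17574005133549753 -1.8631595040769076
nest [260.6 158.7] [17.8 17.7] r 0.1197 ang 0.1856 wheel(mod pi/2) 0.004
nest [319.1 195.1] [18.7 18.7] r 0.1188 ang -1.3858 wheel(mod pi/2) 0.003
nest [223.1 215.9] [18.1 17.3] r 0.1187 ang 1.7548 wheel(mod pi/2) 0.002
```

View pics/p5.png

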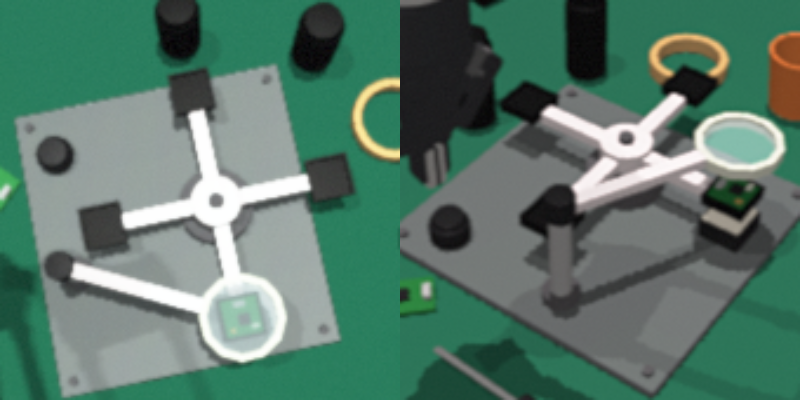

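The lens ring is centred at about top (283,255) with the board visible in its middle. The cap and housings are where they were. One precise check of the arm angle.

```bash
python3 - <<'E'
from h import *
im,d,W=grab('top'); I=im.astype(int)
r=np.hypot(W[...,0]-POST[0],W[...,1]-POST[1])
m=(W[...,2]>.105)&(W[...,2]<.135)&(r>.155)&(r<.235)&(W[...,1]<.02)
h=cv2.convexHull(np.argwhere(m)[:,::-1].astype(np.int32))[:,0]
(c,ax,a)=cv2.fitEllipse(h.astype(np.float32)); print('ring',c,ax)
p=at_z('top',c,.126)[:2]; e=p-POST; print(p,np.hypot(*e),np.arctan2(e[1],e[0]))
m=(W[...,2]>.105)&(W[...,2]<.14)&(r>.03)&(r<.13)&(I.min(2)>150)&(W[...,1]<.13)
v,u=np.where(m); l=cv2.fitLine(np.c_[u,v].astype(np.float32),cv2.DIST_HUBER,0,.01,.01).ravel()
A=at_z('top',l[2:],.126)[:2];B=at_z('top',l[2:]+20*l[:2],.126)[:2]; t=B-A; print('arm',m.sum(),np.arctan2(t[1],t[0]))
g=(I[...,1]-I[...,0]>25)&(r>.14)&(r<.215); 
for q in(.0,.09,-.09): 
    t=-(np.pi)+YAW+q; b=HUB+.12*np.array([np.cos(t),np.sin(t)])
    e=b-POST; print(b,np.hypot(*e),np.arctan2(e[1],e[0]))
E
```

```text
ring (282.64678955078125, 254.95889282226562) (35.045528411865234, 36.32748031616211)
[ 0.43495815 -0.03884408] 0.1786711831843042 -1.8581715124726526
arm 276 -1.8679966612400973
[ 0.43588196 -0.03931963] 0.17886829825672249 -1.8524649736776213
[ 0.43831174 -0.04983901] 0.18837116381676744 -1.8245484462188797
[ 0.43440748 -0.02862443] 0.1690613993896167 -1.8784300466020547
```

The lens sits about 1 mm from the board's centre, and the wheel is within 0.005 rad. The arm is clear of everything, so I'm handing in.

```bash
python3 -c "
from rig import manip; print(manip.sign_off())"
```

```text
the job is handed in; nothing more can be done
None
```

The job is handed in: by the camera measurements, the board's nest is centred over the light pad (wheel within about 0.005 rad) and the lens is about 1 mm from the board's centre, with the robot clear of everything.

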